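# Shut the sealed storage chest and shoot its barrel bolt

## Robot

A 7-joint arm with a two-finger parallel gripper is mounted at the origin on a cart in front of the work surface, level with it; the furniture and walls round the work are solid. World frame = base frame: x ahead of the robot, y to its left, z up, the work surface at z = 0. Lengths are in m, angles in rad, forces in N, time in s.
With the tool pointing down it reaches from about 0.35 to 0.9 m from the base axis. Payload 7.2 kg.
Tool frame: the origin (TCP) lies at the very end of the fingers, on their centre line; the grasp point (between the pads) lies bot.tcp_to_grasp behind it (bot.tcp_to_grasp is the distance from the TCP to the grasp point, in m); z points along the fingers, y is the line along which they close (so a half turn about z gives the same grasp; the last joint's range is limited). The gripper opens to 85 mm and grips with 20 to 120 N. Pads are 22 mm wide; open, the fingers measure 114 mm over their backs; the gripper's body (76 mm by 85 mm) begins 54 mm behind the grasp point. The pads swing forward as they close: fully open they stand 13 mm farther back than shut.
Start: joints at [-1.187, 0.411, -0.013, 1.596, 0.006, 1.134, -0.082], TCP at [0.273, 0.562, 0.231] pointing down, gripper open.
Joint ranges: [-2.95, 2.95], [-0.29, 1.99], [-1.47, 1.44], [0.14, 2.54], [-1.03, 4.17], [0.13, 1.85], [-2.86, 2.86]. Speed limits (rad/s): [2.39, 2.39, 3.01, 3.01, 3.14, 3.14, 3.14].

## Interface

Orientations are given as a unit quaternion [w, x, y, z].
In Python, from station import bot, cams gives the robot as it stands. Calls block until the motion is done:
- bot.reach(position, orientation): joint-space move of the TCP to a pose.
- bot.servo_line(position, attitude=None, vel=0.15): straight line of the TCP; attitude=None keeps the orientation; vel is the mean speed in m/s.
- bot.goto_joints(angles): joint-space move.
- bot.gripper_to(opening, grip_force=None): finger opening in m; grip_force is the grip in N (None keeps the last); returns when the fingers have stopped.
- bot.wait(seconds).
- bot.ik(position, orientation): joint angles nearest the present ones, or None.
- bot.observe(): the state.
- cams.capture(name): name is "side" or "top"; returns a dict with "pixels" (480x640x3 uint8, red, green, blue), "mtx" (3x3 intrinsics, pixels), "k1" (the pictures are not rectified: a ray, as slopes to the right and down, at radius r is drawn at 1 + k1 r^2 times it, then the intrinsics apply), "rvec" (rotation vector, rad) and "tvec" (3), from world to camera coordinates, as OpenCV has them. Camera axes: x right, y down, z forward; pixel columns grow to the right and rows downward; lengths in m; the calibration is good to about 2 mm. A picture is of the moment at which its call begins. There is no depth.
A pose or a line that the arm cannot do raises bot.Unreachable and nothing moves.
- bot.finish_job(): hands the job in; it is judged then, once.
The state is a dict: "time_s": time; "joint_positions": joint angles; "qvel": joint speeds; "joint_efforts": joint torques, N m; "tcp_pos": TCP position; "tcp_rot": TCP orientation; "force": force on the tool from outside, world axes, zero at the start; "ft_torque": the same for the moment, N m; "grip_width": finger opening in m; "grasp_force": force on a finger pad.
Only numpy, scipy, OpenCV 4.12 (cv2) and the standard library are available. Lean on these libraries where they do the work, as an engineer would, in place of code of your own. Each camera call takes 0.05 s, during which the arm holds its last target. There are 200 camera calls.

## Task

Shut the wooden chest for the night: lower its lid gently onto the rubber seal, then press it down against the seal until the steel bolt finds its keeper, whose height is set differently each time, and slide the bolt all the way home, and finally turn the bolt's handle down towards the front into its notch so that the bolt cannot slide back. Feel your way: do not slam the lid, force it down hard or ram the bolt against the keeper, and leave the cup, the tamper and the stack of lids beside the chest as they stand.

Things in the scene. Friction and masses are not known exactly. Their poses are not given: they have to be found in the camera images.
- chest: Heavy fixed wooden chest, 200 deep (its x) x 280 wide (y) x 120 mm high. Origin: centre of its underside on the counter; -x is its front, towards the robot, +y its left. On top: at the right a fixed deck (y -140 to -65 mm, top at z 120) with the keeper; at the left the hinged lid (y -62 to 140, 14 mm thick, top at z 120 when fully down) with the bolt.
- hinge (a point): Point on the lid's hinge axis, at (104, 39, 113) mm in the chest's frame, at the back; the axis runs along the chest's y. The lid reaches 207 mm forward from it. The hinge is stiff: the lid stays where it is left and needs about 1 to 5 N at its front edge to move.
- lid (a joint): Lid angle, rad: 0 = bottomed on the solid rim, its top level with the deck; about 0.06 to 0.085 = lying on the seal; positive = open. Bolt and keeper line up somewhere between 0 and 0.053, depending on the keeper's setting. Starts at 0.65 to 0.95.
- lid_press (a point): Point on the lid's upper face, clear of the bolt, where it can be pushed shut: 184 mm from the hinge axis, 23 mm behind the free front edge, 110 mm left of the chest's middle. It moves with the lid.
- seal_top (a point): Middle of the top of the springy black rubber seal strip along the front rim, 94 mm in front of the chest's middle, 16.5 mm proud of the solid rim when free. It yields about 1 mm per 1 N: 7 to 19 N down near the bolt bring the lid to where the bolt lines up, more bottoms it on the rim; let go, and it springs up unless the bolt holds it.
- bolt (a joint): Bolt travel, m: 0 = drawn back, 0.045 = fully home (end stop). It slides to the chest's right (-y) in a barrel on the lid with about 2.5 N drag, more when it bears in the keeper. The tip reaches the keeper's face at 0.019 and comes out of its far side at 0.039. Starts at 0 to 0.008.
- bolt_tip (a point): Foremost point of the bolt's flat tip, on the axis of the rod: steel, 10 mm thick, along the chest's y at x = -75 mm in its frame, 12 mm above the lid's top, so 132 mm above the counter with the lid bottomed. The barrel round it is 22 mm wide and its top is 20 mm above the lid's.
- knob (a point): Centre of the 14 mm ball on the bolt's handle, an 8 mm stalk square to the rod; ball centre 28 mm from the rod's axis. Upright it is 40 mm above the lid's top, at y = +20 mm less the bolt's travel in the chest's frame. It can be pinched from above, fingers closing along the chest's y, and turns about y between the pads.
- bolt_handle (a joint): Handle angle about the rod, rad: 0 = upright from the lid (start), 1.45 = fully down to the front, ball centre 28 mm in front of the rod's axis and 15 mm above the lid's top. The barrel keeps it upright (0.3 rad of play) until the bolt is within 4 mm of home, where a notch lets it down; turned down it locks the bolt. Light friction, 1 N at the ball; stays where put.
- keeper: Steel keeper. Origin: centre of its base on the deck, (-75, -86, 120) mm in the chest's frame, same axes. Its staple, 24 x 20 mm, is clamped at an unmeasured height: the bore along y, 13 wide x 12 mm high for the 10 mm rod, lies 12 to 20.5 mm above the origin, mouth at y = +10 mm. Off line, the tip meets its flat face: lean on it lightly and press the lid down until it drops in. Limit 30 N.
- rim: The chest's solid front rim on which the lid bottoms when the seal is fully squeezed; origin and axes as the chest's, top at z = 106 mm. More than 30 N on it is too hard.
- cup_served: Cream cup, 86 x 102 x 56 mm, loose, left of the chest; origin: centre of its foot. Leave alone.
- tamper: Coffee tamper with wooden grip, 58 mm in diameter, 90 mm high, loose, right of the chest; origin: centre of its foot. Leave alone.
- lids_white: Stack of white cup lids, 91 mm in diameter, 99 mm high, loose, left of the chest; origin: centre of its underside. Leave alone.

How it is judged:
On the way, in this order (a step that is already met when the one before it is completed fails the run):
1. the lid lies down on its seal (lid angle under 0.10 rad) while the bolt is still drawn back (less than 15 mm slid) (value of joint lid below 0.1 rad and value of joint bolt below 0.015 m), for 0.1 s.
2. with the lid pressed down (under 0.065 rad) the bolt is home in the keeper (slid at least 40 mm of 45), its handle still up (under 0.6 rad) (value of joint lid below 0.065 rad and value of joint bolt above 0.04 m and value of joint bolt_handle below 0.6 rad), for 0.05 s.
At the end, for the whole second after the job is handed in: The bolt is through the keeper (slid more than 39 mm of 45) and so holds the lid down on its squeezed seal (angle under 0.065 rad, at rest), and its handle is turned down into the notch (more than 1.2 rad of 1.45) (value of joint lid below 0.065 rad and value of joint bolt above 0.039 m and value of joint bolt_handle above 1.2 rad and velocity of joint lid below 0.05 rad/s); the robot touches nothing.
It fails at once if the bolt is rammed against the keeper (more than 30 N on the keeper) (contact force between keeper and anything else above 30 N).
It fails at once if the lid is forced down onto the chest's solid rim (more than 30 N on the rim, on top of what the seal carries) (contact force between rim and anything else above 30 N).
It fails at once if the lid is slammed (closing faster than 2 rad/s) (velocity of joint lid below -2 rad/s).
It fails at once if the cup, the tamper or the stack of lids is disturbed (moved more than 25 mm or tipped) (distance of any of cup_served, tamper, lids_white from where it was at the start of the episode above 0.025 m or angle between any of cup_served, tamper, lids_white's own z axis and vertical above 0.3 rad).
It also fails if it takes over 72 s, if anything falls off the work surface, if the arm or the gripper's body presses on something with over 40 N, if the wrist force passes 120 N, or if a joint passes its speed limit or range.

## Working session

There is one attempt and no reset: what is moved stays moved. The work goes in short steps, each a Python script; the robot and the scene stay as the last script left them, time stands still between calls to the robot, and variables do not carry over. Pictures are saved under pics/ and viewed, at most 10 in all, crops included, and the job is handed in when it is done.

```bash
ls; mkdir -p pics; python3 - <<'E'
from station import bot, cams
import cv2,pickle
d={}
for n in("side","top"):
    c=cams.capture(n); d[n]=c; cv2.imwrite(f"pics/{n}0.png",c["pixels"][:,:,::-1])
    print(n,c["mtx"].tolist(),c["k1"],c["rvec"],c["tvec"])
pickle.dump(d,open("c0.pkl","wb"))
print(bot.observe(), bot.tcp_to_grasp)
E
```

```text
pics
side [[471.17766122856005, 0.0, 320.0562797236341], [0.0, 471.17766122856005, 232.33028312876186], [0.0, 0.0, 1.0]] 0.01295468937039428 [ 2.43160953 -0.46431015  0.15969209] [-0.51903807  0.31219335  0.75330565]
top [[509.7076488451724, 0.0, 326.6097072803552], [0.0, 509.7076488451724, 236.86485855022266], [0.0, 0.0, 1.0]] -0.10334654526870904 [ 2.1020095  -2.12323748  0.19817441] [0.09494229 0.59482001 1.01574009]
{'time_s': 0.1, 'joint_positions': array([-1.18715782,  0.41183714, -0.01274698,  1.59697095,  0.00560659,
        1.13431742, -0.08216366]), 'qvel': array([ 0.0004605 , -0.0008398 , -0.00126144, -0.00229179,  0.00026635,
        0.00068036, -0.00053767]), 'joint_efforts': array([ 3.26141228e-03, -6.01828694e+01,  6.84501585e-01, -3.00085402e+01,
        1.39918883e-02,  6.48198111e-03, -1.90943624e-06]), 'tcp_pos': array([0.27270515, 0.56185591, 0.23052192]), 'tcp_rot': array([-1.19574404e-04,  2.23955782e-01,  9.74599019e-01, -7.38971634e-04]), 'force': array([ 0.58668728,  1.21736634, -0.49627052]), 'ft_torque': array([-0.01036568,  0.02970115, -0.00086441]), 'grasp_force': 0.0, 'grip_width': 0.08541762051722578} 0.0187
```

View pics/side0.png

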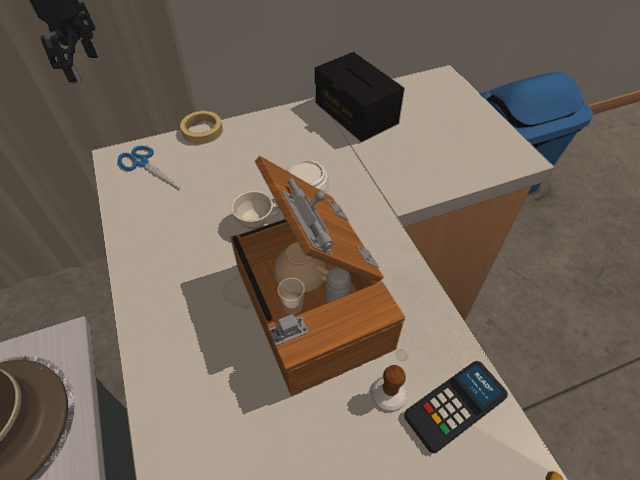

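View pics/top0.png

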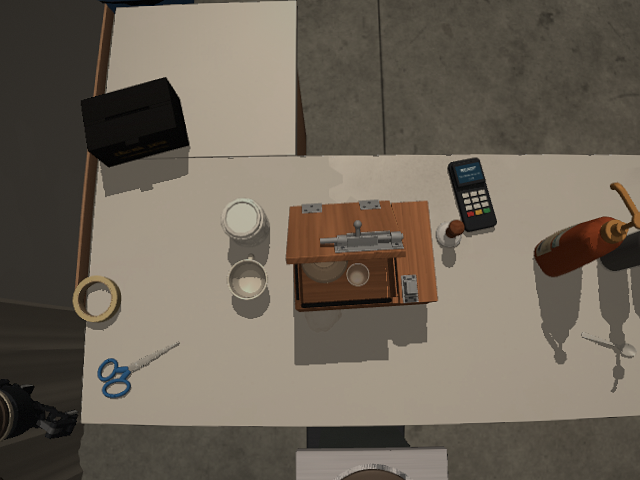

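The side view shows the chest with its lid raised at about (325,270), and the keeper at (290,328). In the top view the chest spans (290–438, 200–310). Next I'll enlarge both.

```bash
python3 - <<'E'
import cv2
s=cv2.imread("pics/side0.png")[145:395,225:415]; cv2.imwrite("pics/s1.png",cv2.resize(s,None,fx=2.4,fy=2.4,interpolation=cv2.INTER_CUBIC))
t=cv2.imread("pics/top0.png")[190:320,280:450]; cv2.imwrite("pics/t1.png",cv2.resize(t,None,fx=4.6,fy=4.6,interpolation=cv2.INTER_CUBIC))
E
```

```text
(no output)
```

View pics/s1.png

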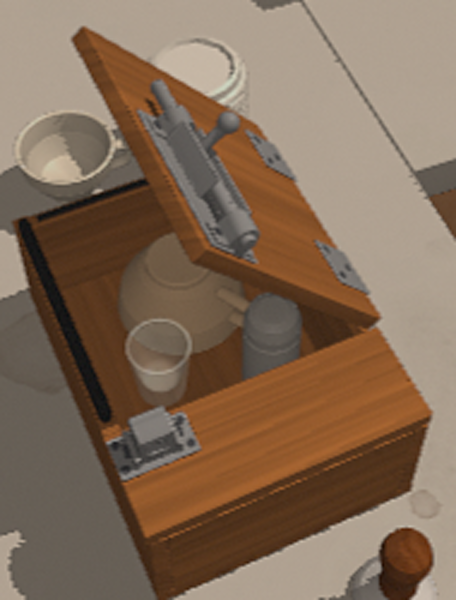

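View pics/t1.png

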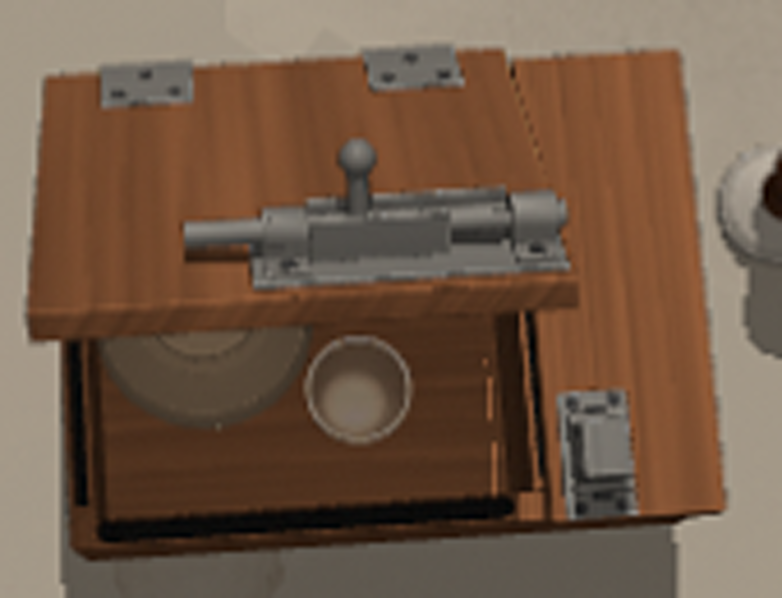

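The crops show these points. In the side crop: deck corners (150,537) and (430,412), lid front corners (85,30) and (197,250), knob (230,122). In the top crop: deck corners (724,512) and (682,52), lid front corners (30,315) and (578,278), knob (357,155). I'll fit the chest pose, lid angle and bolt travel jointly.

```bash
cat >fit.py <<'E'
import numpy as np,cv2,pickle
from scipy.optimize import least_squares
d=pickle.load(open("c0.pkl","rb"))
def proj(n,P):
    c=d[n]; return cv2.projectPoints(np.asarray(P,float).reshape(-1,3),c["rvec"],c["tvec"],c["mtx"],np.array([c["k1"],0,0,0,0.]))[0].reshape(-1,2)
def lidpt(dd,y,h,a): return [.104-dd*np.cos(a)-h*np.sin(a)*-1, y, .113+dd*np.sin(a)+h*np.cos(a)]
def world(p,P):
    x,y,w=p[:3];R=np.array([[np.cos(w),-np.sin(w),0],[np.sin(w),np.cos(w),0],[0,0,1]])
    return np.asarray(P)@R.T+[x,y,0]
def pts(p):
    a,t=p[3:]
    return world(p,[[-.1,-.14,.12],[.1,-.14,.12],[.1,-.14,0],lidpt(.207,.14,.007,a),lidpt(.207,-.062,.007,a),lidpt(.179,.02-t,.047,a),lidpt(.179,-.057-t,.019,a)])
S=np.array([[150,537],[430,412],[413,492],[85,30],[197,250],[230,122],[245,240]])
T=np.array([[724,512],[682,52],[0,0],[30,315],[578,278],[357,155],[565,212]])
S=(S+.5)/2.4-.5+[225,145]; T=(T+.5)/4.6-.5+[280,190]
def res(p):
    P=pts(p); r2=(proj("top",P)-T); r2[2]=0
    return np.r_[(proj("side",P)-S).ravel(),r2.ravel()]
if __name__=="__main__":
    for w0 in(0,):
        s=least_squares(res,[.6,0,w0,.8,.004],loss="soft_l1"); print(s.x,s.cost); print(res(s.x).reshape(-1,2).round(1).tolist())
        print("knob",pts(s.x)[5])
E
python3 fit.py
```

```text
[0.54911049 0.01760459 0.04855348 0.86681286 0.00269273] 11.295338397050143
[[-0.3, -0.6], [1.3, 0.8], [-1.0, 0.2], [-0.5, -2.2], [4.1, -0.6], [-1.0, -0.1], [1.7, 1.6], [0.8, -1.0], [0.2, -0.2], [0.0, 0.0], [-1.0, -0.3], [0.7, 0.6], [-0.5, 1.2], [-0.3, 0.7]]
knob [0.57220952 0.03605469 0.2798675 ]
```

```bash
cat >h.py <<'E'
from station import bot,cams
import numpy as np
from fit import lidpt,world
CH=[0.5491,0.0176,0.0486]
def W(p): return world(CH,p)
def q(w=CH[2]+np.pi): return [0,np.cos(w/2),np.sin(w/2),0]
def st(m=""):
    o=bot.observe(); R=np.array([[np.cos(CH[2]),-np.sin(CH[2])],[np.sin(CH[2]),np.cos(CH[2])]])
    tc=np.r_[R.T@(o["tcp_pos"][:2]-CH[:2]),o["tcp_pos"][2]]; f=np.r_[R.T@o["force"][:2],o["force"][2]]
    print(m,"t%.1f"%o["time_s"],"tcp_ch",(tc*1e3).round(1),"F",f.round(1),"g%.1f"%(o["grip_width"]*1e3),"gf%.0f"%o["grasp_force"],flush=True)
    return tc,f
E
python3 - <<'E'
from h import *
p=W(lidpt(.184,.11,.007,.867)); up=p+[0,0,.07]
for w in (CH[2]+np.pi,CH[2],CH[2]-np.pi):
    print(w,bot.ik(up,q(w)))
bot.gripper_to(0.0,20)
bot.reach(up,q()); st("hover")
cf=[]
for a in np.arange(.95,.09,-.06):
    P=W(lidpt(.184,.11,.007,a)); P[2]+=.0
    bot.servo_line(P,vel=.08); tc,f=st("%.2f"%a)
E
```

```text
3.190192653589793 [-0.49927044  0.20877462  0.21518896  1.65512683 -0.04617623  1.28266296
  1.34391077]
0.0486 [-0.85557991  0.23083143  0.65901257  1.67639046 -0.14656635  1.28442482
 -1.69005628]
-3.092992653589793 [-0.49927044  0.20877462  0.21518896  1.65512683 -0.04617623  1.28266296
  1.34391077]
hover t2.7 tcp_ch [ -9.9 111.2 327.6] F [0.1 0.5 0.6] g0.2 gf0
0.95 t3.7 tcp_ch [  2.9 110.  267.2] F [-1.1 -0.1  0.7] g-0.0 gf0
0.89 t4.0 tcp_ch [ -6.6 110.1 260.7] F [ 0.3 -0.2 -0.3] g-0.2 gf0
0.83 t4.2 tcp_ch [-15.3 110.  253.5] F [ 0.6  0.  -0.1] g0.1 gf0
0.77 t4.5 tcp_ch [-23.5 110.  246. ] F [ 0.3  0.2 -0.4] g-0.1 gf0
0.71 t4.8 tcp_ch [-31.2 110.  238.1] F [0.3 0.7 0.2] g0.2 gf0
0.65 t5.1 tcp_ch [-38.5 110.  229.8] F [0.6 0.2 0.1] g-0.2 gf0
0.59 t5.4 tcp_ch [-45.2 110.  221.1] F [-1.1  0.2  0.9] g0.1 gf0
0.53 t5.7 tcp_ch [-51.6 109.9 211.8] F [0.2 0.6 1.2] g-0.1 gf0
0.47 t6.0 tcp_ch [-57.3 110.  202.3] F [-0.9 -0.2  0.5] g-0.1 gf0
0.41 t6.3 tcp_ch [-62.4 109.9 192.5] F [ 1.2 -1.3 -0.4] g-0.3 gf0
0.35 t6.6 tcp_ch [-66.7 109.9 182.5] F [ 1.  -0.2 -0.2] g-0.1 gf0
0.29 t6.9 tcp_ch [-70.5 109.9 172.2] F [-0.1  0.  -0.3] g-0.1 gf0
0.23 t7.2 tcp_ch [-73.8 109.9 161.6] F [ 0.3 -0.3 -0.2] g-0.0 gf0
0.17 t7.5 tcp_ch [-76.4 109.9 150.9] F [-0.4  0.5  0.6] g0.1 gf0
0.11 t7.8 tcp_ch [-78.3 109.9 140. ] F [-0.1  0.1  0.4] g-0.1 gf0
```

```bash
python3 - <<'E'
from h import *
import cv2
a=[]
for n,(r,c) in dict(side=(120,200),top=(150,260)).items():
    i=cams.capture(n)["pixels"][r:r+270,c:c+200,::-1]; a.append(cv2.resize(i,None,fx=2,fy=2,interpolation=cv2.INTER_CUBIC))
cv2.imwrite("pics/p2.png",np.hstack(a))
E
```

```text
(no output)
```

View pics/p2.png

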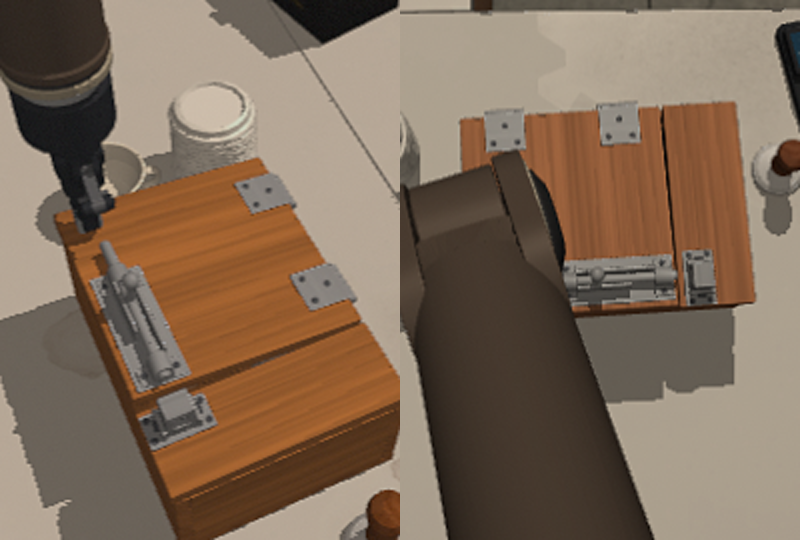

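The lid has followed the finger down and now lies almost flat. The bolt is at about (140,310) in the left half of the picture, still drawn back, and the knob is at (597,275) in the right half. I'll lower onto the seal in small steps, then measure the knob in both views.

```bash
python3 - <<'E'
from h import *
import cv2,pickle
for a in np.arange(.10,.04,-.006):
    bot.servo_line(W(lidpt(.184,.11,.007,a)),vel=.02); tc,f=st("%.3f"%a)
    if f[2]>3: break
bot.wait(.15); st()
P=bot.observe()["tcp_pos"]; bot.servo_line(P+[0,.0,.08],vel=.2)
bot.reach(W([-.20,.12,.25]),q()); st()
d={};a=[]
for n,(r,c) in dict(side=(200,230),top=(245,330)).items():
    d[n]=cams.capture(n); i=d[n]["pixels"][r:r+120,c:c+80,::-1]; a.append(cv2.resize(i,None,fx=5,fy=5,interpolation=cv2.INTER_CUBIC))
cv2.imwrite("pics/p3.png",np.hstack(a)); pickle.dump(d,open("c1.pkl","wb"))
E
```

```text
0.100 t8.1 tcp_ch [-78.4 110.  138.4] F [0.3 0.3 0.2] g-0.0 gf0
0.094 t8.3 tcp_ch [-78.6 110.  137.2] F [ 0.  -0.9 -0.1] g-0.1 gf0
0.088 t8.6 tcp_ch [-78.7 110.  136.1] F [-0.9  0.5  0. ] g0.1 gf0
0.082 t8.8 tcp_ch [-78.8 110.  135. ] F [ 0.6 -0.4  0.2] g-0.1 gf0
0.076 t9.1 tcp_ch [-79.  110.  133.9] F [0.1 0.4 0.8] g0.1 gf0
0.070 t9.3 tcp_ch [-79.  110.  132.9] F [-0.4 -0.2  1.9] g-0.2 gf1
0.064 t9.6 tcp_ch [-79.1 110.  131.8] F [ 0.  -0.3  1.4] g0.2 gf1
0.058 t9.8 tcp_ch [-79.2 110.  130.7] F [0.3 0.3 3.3] g-0.1 gf2
 t10.0 tcp_ch [-79.2 110.  130.7] F [-0.9  0.3  4.2] g0.3 gf2
 t11.1 tcp_ch [-200.5  120.   249.6] F [ 1.3 -0.1  0.3] g0.3 gf0
```

View pics/p3.png

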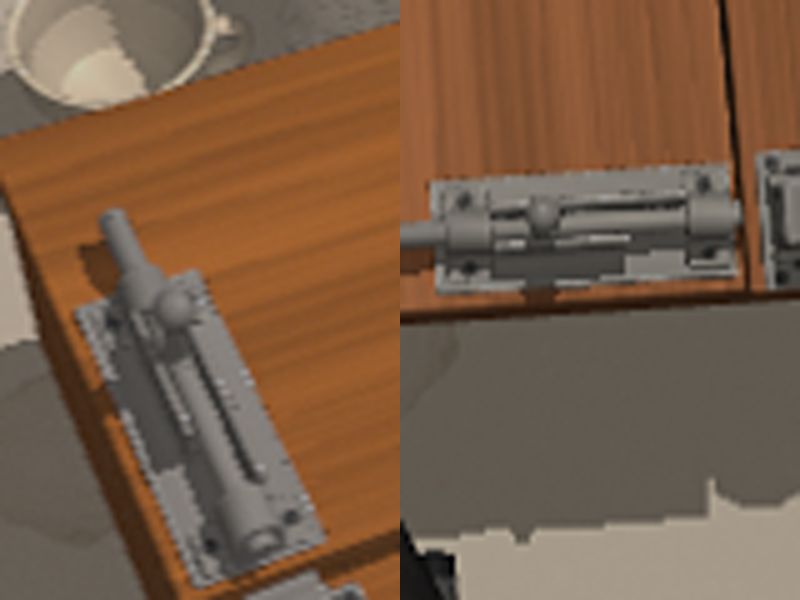

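The knob ball is at (175,307) in the left crop, which is side pixel (264.6,261.0). In the right crop it is at (545,216), which is top pixel (358.6,287.8). The bolt is still drawn back.

```bash
python3 - <<'E'
from h import *
from fit import proj
from scipy.optimize import least_squares
r=lambda X:np.r_[proj("side",X)[0]-[264.6,261.0],proj("top",X)[0]-[358.6,287.8]]
s=least_squares(r,[.5,.03,.16]);print(s.x,s.fun)
for a in(.06,.07,.08):print(a,W(lidpt(.179,.02-.0027,.047,a)))
E
```

```text
[0.47625918 0.02962596 0.17316136] [ 0.05739621 -0.01986965 -0.00159491  0.07150364]
0.06 [0.47648481 0.03138857 0.17064898]
0.07 [0.47706939 0.031417   0.17240467]
0.08 [0.47767148 0.03144629 0.17415441]
```

```bash
python3 - <<'E'
from h import *
B=np.array([.4766,.0300,.1726])
bot.gripper_to(.045,40)
bot.reach(B+[0,0,.05],q()); 
bot.servo_line(B+[0,0,-.012],vel=.1); st("at")
bot.gripper_to(.005,50); tc,f=st("grip")
# slide to travel ~17mm
P=bot.observe()["tcp_pos"]; u=W([0,-1,0])-W([0,0,0])
for s in (.004,.008,.012):
    bot.servo_line(P+u*s,vel=.03); st("s%.0f"%(s*1e3))
E
```

```text
at t13.2 tcp_ch [-71.5  16.2 161.1] F [ 0.3 -0.  -0.1] g45.2 gf0
grip t13.6 tcp_ch [-71.4  15.9 161.1] F [-1.2 -0.3  5.3] g10.4 gf49
s4 t13.9 tcp_ch [-71.4  11.8 161.2] F [-0.8  1.8  3. ] g10.7 gf49
s8 t14.2 tcp_ch [-71.4   7.5 161.2] F [-1.1  1.5  4.6] g10.0 gf49
s12 t14.5 tcp_ch [-71.4   3.4 161.2] F [-0.2  0.5  3.7] g10.2 gf49
```

```bash
python3 - <<'E'
from h import *
import cv2
i=cams.capture("side")["pixels"][190:310,230:330,::-1]
cv2.imwrite("pics/p4.png",cv2.resize(i,None,fx=5,fy=5,interpolation=cv2.INTER_CUBIC))
E
```

```text
(no output)
```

View pics/p4.png

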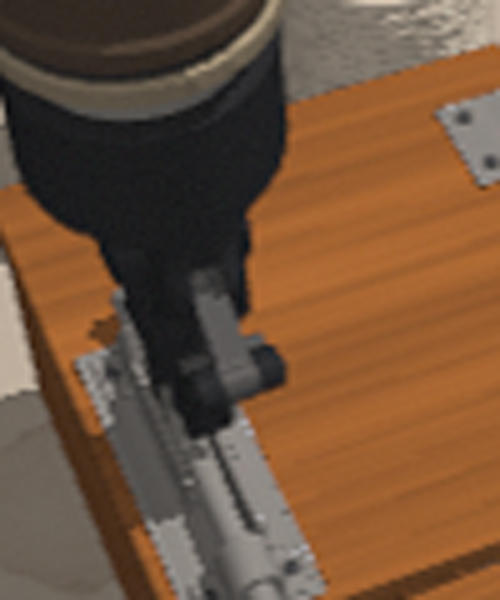

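The bolt has followed the grip: the rod's tail moved about 6 px along its axis, to (115,295). Next I'll lean lightly on the keeper and press the lid down under force feedback.

```bash
cat >press.py <<'E'
from h import *
e=[W(v)-W([0,0,0]) for v in ([1,0,0],[0,-1,0],[0,0,1])]
tc0,_=st("start"); P0=bot.observe()["tcp_pos"]; s=dz=0.
for k in range(110):
    bot.servo_line(P0+e[1]*s+e[2]*-dz-e[0]*.26*dz,vel=.03)
    o=[bot.observe()["force"] for _ in range(1)]; tc,f=st("s%.1f dz%.1f"%(s*1e3,dz*1e3))
    trav=tc0[1]-tc[1]
    if abs(f[1])>18 or f[2]>32 or trav>.0287+.003 or bot.observe()["time_s"]>50: break
    fy=f[1]
    if fy>10: s-=.0005
    if fy<6: s+=.0008 if s<.006 else .002
    elif trav<.006:
        if f[2]<27: dz+=.0005
    else:
        if fy>9: break
        s+=.001
E
python3 press.py
```

```text
start t14.5 tcp_ch [-71.4   3.4 161.2] F [0.6 0.3 3.6] g10.2 gf49
s0.0 dz0.0 t14.8 tcp_ch [-71.4   3.3 161.1] F [-2.4  0.6  4.3] g10.5 gf49
s0.8 dz0.0 t15.0 tcp_ch [-71.4   2.7 161.2] F [-0.3  1.6  4.3] g10.1 gf49
s1.6 dz0.0 t15.3 tcp_ch [-71.4   1.9 161.2] F [-0.9  2.8  4.6] g10.3 gf49
s2.4 dz0.0 t15.5 tcp_ch [-71.4   0.9 161.2] F [-0.8  2.5  3.5] g10.0 gf49
s3.2 dz0.0 t15.8 tcp_ch [-71.4   0.5 161.2] F [-0.9  3.1  5.1] g10.4 gf49
s4.0 dz0.0 t16.0 tcp_ch [-71.4   0.3 161.2] F [-1.3  6.1  5.3] g10.5 gf49
s4.0 dz0.5 t16.3 tcp_ch [-71.4   0.3 160.9] F [-1.3  5.5  7.1] g9.8 gf49
s4.8 dz0.5 t16.5 tcp_ch [-71.4   0.2 160.9] F [-1.5  8.2  6.9] g10.4 gf49
s4.8 dz1.0 t16.8 tcp_ch [-71.4   0.2 160.6] F [-1.9  8.4  9.2] g9.8 gf49
s4.8 dz1.5 t17.0 tcp_ch [-71.5   0.2 160.2] F [-2.5  8.6  9.6] g10.3 gf50
s4.8 dz2.0 t17.3 tcp_ch [-71.7   0.2 159.7] F [-2.9  8.7 10.2] g10.2 gf50
s4.8 dz2.5 t17.5 tcp_ch [-7.180e+01  1.000e-01  1.592e+02] F [-3.1  8.1 10.6] g10.6 gf50
s4.8 dz3.0 t17.8 tcp_ch [-7.200e+01  1.000e-01  1.588e+02] F [-2.7  8.1 10.5] g10.1 gf50
s4.8 dz3.5 t18.0 tcp_ch [-72.1   0.  158.3] 
[... 684 characters left out ...]
[-0.9  2.6  8. ] g10.4 gf49
s16.4 dz5.0 t20.5 tcp_ch [-72.6 -13.2 156.5] F [-2.9  2.3  7.8] g10.2 gf49
s18.4 dz5.0 t20.8 tcp_ch [-72.6 -15.2 156.5] F [-2.   3.8  8.1] g10.1 gf49
s20.4 dz5.0 t21.0 tcp_ch [-72.6 -17.2 156.5] F [-2.2  3.6  8.4] g9.9 gf49
s22.4 dz5.0 t21.3 tcp_ch [-72.6 -19.2 156.5] F [-1.4  2.5  8.3] g9.9 gf49
s24.4 dz5.0 t21.5 tcp_ch [-72.6 -21.2 156.5] F [-2.2  3.8  8.5] g10.0 gf49
s26.4 dz5.0 t21.8 tcp_ch [-72.6 -23.2 156.5] F [-1.8  3.7  7.6] g10.2 gf49
s28.4 dz5.0 t22.0 tcp_ch [-72.6 -25.2 156.5] F [-1.5  3.1  8.1] g10.1 gf49
s30.4 dz5.0 t22.3 tcp_ch [-72.6 -25.7 156.5] F [-2.9  7.6  7.8] g10.2 gf49
s31.4 dz5.0 t22.5 tcp_ch [-72.6 -25.8 156.5] F [-2.  10.8  8.5] g10.2 gf50
```

The bolt dropped in and has reached its end stop. I'll swing the handle forward within the grip to about 0.7 rad, release it, and press the ball down from above with closed fingers.

```bash
cat >turn.py <<'E'
from h import *
e=[W(v)-W([0,0,0]) for v in ([1,0,0],[0,-1,0],[0,0,1])]
P=bot.observe()["tcp_pos"]
for t in np.arange(.1,.75,.1):
    bot.servo_line(P-e[0]*.028*np.sin(t)+e[2]*.028*(np.cos(t)-1),vel=.03); tc,f=st("th%.1f"%t)
    if max(abs(f))>20: break
bot.gripper_to(.045); st("open")
Q=bot.observe()["tcp_pos"]; bot.servo_line(Q+[0,0,.04],vel=.1)
bot.gripper_to(0); 
X=W([-.100,tc[1],.185]); bot.servo_line(X,vel=.1); st("above")
for z in np.arange(.176,.1455,-.0015):
    X[2]=z; bot.servo_line(X,vel=.03); tc,f=st("z%.1f"%(z*1e3))
    if f[2]>8: break
X[2]+=.06; bot.servo_line(X,vel=.15)
bot.reach(W([-.20,.12,.25]),q()); st()
import cv2
a=[]
for n,(r,c) in dict(side=(230,230),top=(245,340)).items():
    i=cams.capture(n)["pixels"][r:r+120,c:c+80,::-1]; a.append(cv2.resize(i,None,fx=5,fy=5,interpolation=cv2.INTER_CUBIC))
cv2.imwrite("pics/p5.png",np.hstack(a))
E
python3 turn.py
```

```text
th0.1 t22.8 tcp_ch [-74.6 -25.6 156.6] F [2.9 4.5 2.9] g9.5 gf49
th0.2 t23.0 tcp_ch [-76.5 -25.6 156.5] F [3.6 4.9 3.5] g10.1 gf49
th0.3 t23.3 tcp_ch [-79.3 -25.6 155.9] F [3.2 5.5 5.3] g10.2 gf50
th0.4 t23.5 tcp_ch [-84.6 -25.9 154. ] F [-1.1 -2.8 -0.6] g8.2 gf20
th0.5 t23.8 tcp_ch [-85.9 -25.8 153.6] F [-2.   4.2 10.8] g6.9 gf110
th0.6 t24.0 tcp_ch [-87.2 -25.8 152.5] F [-0.2  3.5 10.9] g7.2 gf110
th0.7 t24.3 tcp_ch [-87.9 -25.8 152. ] F [ 0.8  4.5 18.5] g6.7 gf111
open t24.7 tcp_ch [-91.1 -26.2 149.5] F [-0.6 -0.1 -0.2] g44.9 gf0
above t26.0 tcp_ch [-100.4  -25.8  184.9] F [ 1.  -0.1  0.6] g0.3 gf0
z176.0 t26.5 tcp_ch [-100.   -25.8  175.8] F [ 0.7  0.1 -1. ] g-0.1 gf0
z174.5 t26.7 tcp_ch [-100.   -25.8  174.5] F [-0.2 -0.3  0. ] g-0.1 gf0
z173.0 t27.0 tcp_ch [-100.   -25.8  172.9] F [-0.1 -0.4  0.3] g-0.0 gf0
z171.5 t27.2 tcp_ch [-100.1  -25.8  171.4] F [-0.2 -0.  -0.3] g0.0 gf0
z170.0 t27.5 tcp_ch [-100.1  -25.8  169.9] F [-0.   0.5 -0.2] g-0.4 gf0
z168.5 t27.7 tcp_ch [-100.1  -25.8  168.4] F [ 0.3 -0.   0.4] g0.1 gf0
z167.0 t28.0 tcp_ch [-100.1  -25.8  166.9] F [-0.5  0.7 -0.8]
[... 377 characters left out ...]
9.5 tcp_ch [-100.1  -25.8  157.9] F [-0.1  0.2 -0.4] g-0.1 gf0
z156.5 t29.7 tcp_ch [-100.1  -25.8  156.4] F [ 0.  -0.4  0.7] g-0.1 gf0
z155.0 t30.0 tcp_ch [-100.1  -25.8  154.9] F [ 0.4 -0.  -0.3] g-0.2 gf0
z153.5 t30.2 tcp_ch [-100.   -25.8  153.4] F [-0.4 -0.2 -0.3] g0.2 gf0
z152.0 t30.5 tcp_ch [-100.1  -25.8  151.9] F [-1.8  0.2  1.2] g-0.1 gf0
z150.5 t30.7 tcp_ch [-100.1  -25.8  150.4] F [-0.9  0.1  0.5] g-0.0 gf0
z149.0 t31.0 tcp_ch [-100.1  -25.8  148.9] F [ 0.6 -0.7 -0. ] g0.1 gf0
z147.5 t31.2 tcp_ch [-100.1  -25.8  147.4] F [ 0.3 -0.1 -0.1] g0.2 gf0
z146.0 t31.5 tcp_ch [-100.1  -25.8  145.9] F [ 0.1 -0.8 -0.2] g0.1 gf0
 t32.8 tcp_ch [-199.7  119.4  249.4] F [ 0.3 -1.1 -0.7] g-0.1 gf0
```

View pics/p5.png

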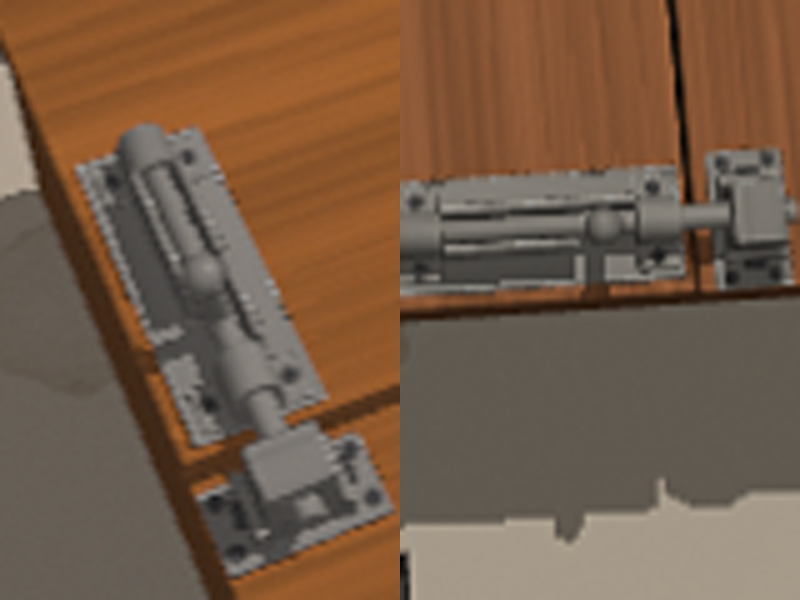

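The bolt is through the keeper, but the ball slipped out of the pads and the handle is still almost upright: ball at (205,272) in the left crop and (605,225) in the right. I'll push it forward from behind with closed fingers, then press it down.

```bash
cat >turn2.py <<'E'
from h import *
import cv2
y=-.0258
bot.reach(W([-.045,y,.21]),q()); bot.servo_line(W([-.045,y,.161]),vel=.1); st("behind")
for x in np.arange(-.05,-.0835,-.002):
    bot.servo_line(W([x,y,.161]),vel=.04); tc,f=st("x%.0f"%(x*1e3))
    if abs(f[0])>15: break
bot.servo_line(W([tc[0]+.004,y,.185]),vel=.12); 
bot.servo_line(W([-.100,y,.180]),vel=.12)
for z in np.arange(.172,.1455,-.002):
    bot.servo_line(W([-.100,y,z]),vel=.04); tc,f=st("z%.1f"%(z*1e3))
    if f[2]>10: break
bot.servo_line(W([-.100,y,.21]),vel=.15)
bot.reach(W([-.20,.12,.25]),q()); st()
a=[]
for n,(r,c) in dict(side=(230,230),top=(245,340)).items():
    i=cams.capture(n)["pixels"][r:r+120,c:c+80,::-1]; a.append(cv2.resize(i,None,fx=5,fy=5,interpolation=cv2.INTER_CUBIC))
cv2.imwrite("pics/p6.png",np.hstack(a))
E
python3 turn2.py
```

```text
behind t34.4 tcp_ch [-44.8 -25.5 161.5] F [-0.5 -0.7  0.8] g0.2 gf0
x-50 t34.7 tcp_ch [-50.1 -25.8 161.5] F [ 0.3  0.6 -0.3] g0.1 gf0
x-52 t34.9 tcp_ch [-52.  -25.8 161.1] F [-0.5  0.1  0.1] g-0.0 gf0
x-54 t35.2 tcp_ch [-54.1 -25.8 161. ] F [0.3 0.7 1. ] g0.3 gf0
x-56 t35.4 tcp_ch [-56.1 -25.8 161. ] F [0.1 0.8 0.2] g-0.1 gf0
x-58 t35.7 tcp_ch [-58.1 -25.8 161. ] F [-0.1  0.1  0.6] g-0.1 gf0
x-60 t35.9 tcp_ch [-60.1 -25.8 161. ] F [-1.   0.1  0.4] g-0.2 gf0
x-62 t36.2 tcp_ch [-62.  -25.8 161.1] F [0.8 0.3 0.4] g0.1 gf0
x-64 t36.4 tcp_ch [-64.1 -25.8 161. ] F [ 0.4 -0.3  1. ] g-0.2 gf0
x-66 t36.7 tcp_ch [-66.2 -25.8 161. ] F [ 0.5 -0.2  0.2] g-0.1 gf0
x-68 t36.9 tcp_ch [-68.2 -25.8 160.9] F [-0.7  0.2 -0.2] g0.1 gf0
x-70 t37.2 tcp_ch [-70.2 -25.8 161. ] F [0.2 0.3 0.4] g0.2 gf0
x-72 t37.4 tcp_ch [-72.2 -25.8 161. ] F [ 0.3 -0.7  0.1] g0.1 gf0
x-74 t37.7 tcp_ch [-74.2 -25.8 161. ] F [0.8 0.1 0.9] g-0.0 gf0
x-76 t37.9 tcp_ch [-76.2 -25.8 161. ] F [0.3 1.  0.6] g-0.0 gf0
x-78 t38.2 tcp_ch [-78.2 -25.8 161. ] F [ 0.4  0.5 -0.1] g0.2 gf0
x-80 t38.4 tcp_ch [-80.2 -25.8 161. ] F [ 0.3 -0.1  
[... 421 characters left out ...]
.2 gf0
z162.0 t41.0 tcp_ch [-100.7  -25.8  161.8] F [-2.4  0.8  3.2] g0.1 gf1
z160.0 t41.2 tcp_ch [-99.9 -25.8 159.9] F [-0.4 -0.   0.3] g0.4 gf0
z158.0 t41.5 tcp_ch [-99.9 -25.8 157.9] F [-0.3  0.3  0.8] g-0.3 gf0
z156.0 t41.7 tcp_ch [-99.9 -25.8 155.9] F [ 0.9  0.7 -0.5] g-0.2 gf0
z154.0 t42.0 tcp_ch [-100.   -25.8  153.9] F [0.5 1.2 0.1] g-0.1 gf0
z152.0 t42.2 tcp_ch [-100.   -25.8  151.9] F [-0.2 -0.3  0.1] g-0.2 gf0
z150.0 t42.5 tcp_ch [-100.   -25.8  149.9] F [-0.8  0.2  0. ] g0.0 gf0
z148.0 t42.7 tcp_ch [-99.9 -25.8 148.2] F [-0.6 -0.2  6.1] g-0.0 gf3
z146.0 t43.0 tcp_ch [-100.1  -25.8  146.4] F [-2.8 -0.7  8.9] g0.0 gf4
 t44.3 tcp_ch [-199.7  119.5  249.4] F [ 0.1 -0.6 -0.2] g0.3 gf0
```

View pics/p6.png

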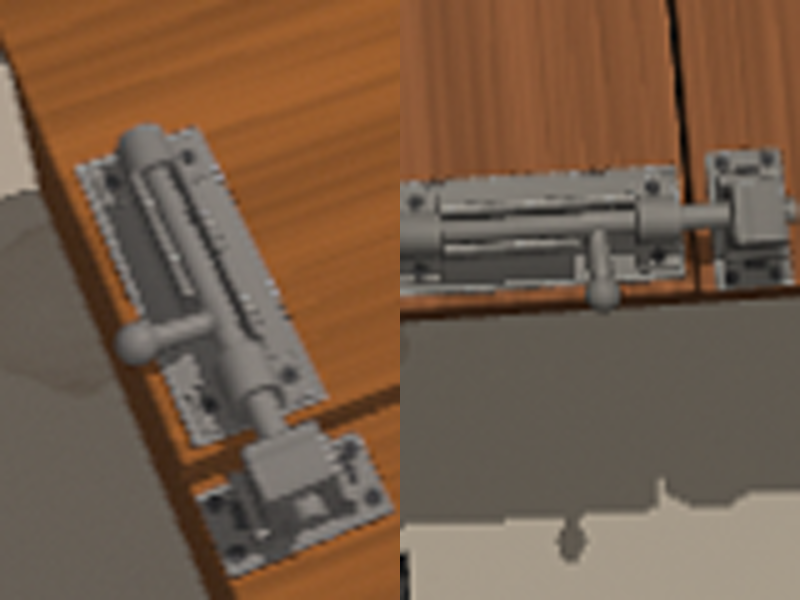

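The handle is down towards the front, with the ball at (137,343) in the left crop and (602,293) in the right. I'll check its angle by triangulation before handing in.

```bash
python3 - <<'E'
from h import *
from fit import proj
from scipy.optimize import least_squares
r=lambda X:np.r_[proj("side",X)[0]-[257.0,298.2],proj("top",X)[0]-[380.0,303.2]]
s=least_squares(r,[.45,0,.14]);print(s.x,s.fun)
for a in(.03,.045):
  for th in(1.0,1.2,1.45):print(a,th,W(lidpt(.179+.028*np.sin(th),-.025,.019+.028*np.cos(th),a)))
E
```

```text
[ 0.44847205 -0.01200837  0.14223133] [ 0.47958685 -0.16528102  0.00075526  0.62170795]
0.03 1.0 [ 0.45298324 -0.01210451  0.15318903]
0.03 1.2 [ 0.45030219 -0.01223491  0.14828489]
0.03 1.45 [ 0.4484032  -0.01232727  0.14156696]
0.045 1.0 [ 0.45360798 -0.01207412  0.15620609]
0.045 1.2 [ 0.45085376 -0.01220808  0.15134277]
0.045 1.45 [ 0.44885434 -0.01230533  0.14465411]
```

The measured ball position matches a handle angle of about 1.45 rad, fully down.

```bash
python3 -c "
from station import bot
print(bot.finish_job())"
```

```text
the job is handed in; nothing more can be done
None
```

I've handed the job in: the lid is held down on its seal, the bolt is home through the keeper, and the handle is turned down into its notch at about 1.45 rad measured from the cameras; the hand-in returned no verdict.

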